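# Clamp a handle block to a serving board and hold it

## Task

Dry-fit the handle of this small maple serving board: slide the loose handle block flush and square against the middle of the board's near edge, then pump the trigger of the one-hand bar clamp that lies around them, stroke by stroke, until both of its jaws bear on the wood and the joint is held tight. Squeeze with a light hand so that the jaws do not bruise the wood, leave the things lying around where they are, and do not let go: finish with the trigger still squeezed and the clamp gripping, so that I can drill for the dowels.

Things in the scene. Friction and masses are not known exactly. Their poses are not given: they have to be found in the camera images.
- clamp: Housing of a loose one-hand bar clamp (black nylon, steel bar), 0.75 kg, lying on its side, 32 mm tall. Origin on the bench below the bar at the moving pad's face plane; x along the bar towards the end jaw, y to the jaw side where the wood lies, z up. mm: housing x -62..-6, y -14..26; moving jaw x -35..0, out to y 110; bar y -13..9, z 13..19; pistol grip y -14..-124, 22 thick, z 2..30.
- grip_point (a point): Where to squeeze, on the housing at x -31.5, y -62, z 16 mm of the clamp's frame (same axes): midway between the back (-x) face of the grip and the front (+x) face of the trigger at rest. From above, close along x with one finger behind the grip and one before the trigger. Width over both there: 63 mm at rest, 30 mm fully squeezed. The loose clamp shifts to centre itself between the fingers.
- squeeze (a joint): Trigger angle, rad: 0 at rest (spring return), 0.41 at the end of its stroke. The ratchet has an 8 mm pitch: a full stroke draws the bar 8 mm (the first 4 to 12). Let the trigger come back (below 0.03) before the next stroke. Takes 5 to 12 N at the grip point until the jaws bear; then it stiffens over 0.1 to 0.3 rad and stalls. If it still reaches 0.38 or more, add one more stroke.
- trigger: The trigger, a grey nylon lever 8 mm thick, z 4 to 28 mm, on the +x side of the pistol grip, reaching to y -88 mm. Origin on the bench below its pivot (x -19, y 18 mm of the clamp's frame). A gripper set to grip with G newtons there gives about 1.9 x (G - 12) N at the jaws: 30 to 55 N is a light, sure squeeze, 20 N may stop in mid-stroke; a jaw bruises the wood above 140 N.
- bar (a joint): How far the bar has been drawn through the housing, m: 0 fully open, growing as the jaws close. The opening between the pad faces is 272 mm minus this value. The ratchet holds it: the bar moves back by itself by no more than a tooth.
- jaw_pad: Rubber pad of the moving jaw, 32 mm wide (y) and 24 mm high; same origin and axes as clamp. Its face is at pad_face.
- pad_face (a point): Centre of the moving jaw's pad face, at x 0, y 90, z 15 mm in the clamp's frame.
- end_jaw: The end jaw with its rubber pad, fixed on the bar's far end; same axes as clamp; its origin lies 272 mm behind its pad face along -x and 90 mm from the pad's centre along -y.
- end_face (a point): Centre of the end jaw's pad face (32 mm wide, 24 mm high, z 15 mm), looking towards -x.
- board: Loose maple board 130 (x) x 120 (y) x 28 (z) mm, 0.3 kg, lying flat on the bench between the jaws. Origin at the centre of its underside; x points roughly along the clamp's x, from the handle block to the end jaw.
- board_edge (a point): Middle of the board's edge that takes the handle: 65 mm along the board's -x from its centre, 14 mm up. Same axes as board.
- block: Loose maple handle block 80 (x) x 55 (y) x 28 (z) mm, about 0.09 kg, lying flat between the board and the moving jaw with a gap of 5 to 20 mm to the board, a little askew. Origin at the centre of its underside; x points towards the board. It can be gripped from above across its 55 mm width.
- block_end (a point): Middle of the block's end that meets the board: 40 mm along the block's x from its centre, 14 mm up.
- glue_bottle: Glue bottle, diameter 56 mm, 170 mm tall, standing beyond the end jaw. Origin under its centre. To be left alone.
- tape_roll: Roll of masking tape lying flat, outer diameter 96 mm, 24 mm high. Origin under its centre. To be left alone.
Mind the look-alikes: they are no part of the job. What is shaped like the board but red is not meant.

How it is judged:
By the outcome, as a careful person would: the job done as asked, in the order asked, and still so for the second after the job is handed in, while the arm keeps its last pose, push and grip.
It also fails if it takes over 64 s, if anything falls off the work surface, if the arm or the gripper's body presses on something with over 40 N, if the wrist force passes 120 N, or if a joint passes its speed limit or range.

## Robot

A 6-joint arm with a two-finger parallel gripper is mounted at the origin on the work surface. World frame = base frame: x ahead of the robot, y to its left, z up, the work surface at z = 0. Lengths are in mm, angles in rad, forces in N, time in s.
With the tool pointing down it reaches from about 300 to 775 mm from the base axis. Payload 14.6 kg.
Tool frame: the origin (TCP) lies on the centre line of the jaws, within the pads' length; the fingertips stand 8 mm ahead of it and the grasp point (between the pads) lies 11 mm behind it; z points along the fingers, y is the line along which they close (so a half turn about z gives the same grasp; the last joint's range is limited). The gripper opens to 94 mm and grips with 3 to 60 N. Pads are 16 mm wide; open, the fingers measure 119 mm over their backs; the gripper's body (75 mm by 177 mm) begins 78 mm behind the grasp point.
Start: joints at [-1.249, 0.3, 1.521, -0, 1.321, -0.067], TCP at [208.485, -508.943, 213.446] pointing down, gripper open.
Joint ranges: [-3.03, 3.03], [-0.79, 2.21], [0.23, 2.52], [-1.04, 4.18], [0, 3.07], [-2.55, 2.55]. Speed limits (rad/s): [2.22, 2.22, 2.57, 3.14, 3.14, 3.14].

## Interface

Orientations are given as [roll, pitch, yaw] about the fixed x, y, z axes, in that order (R = Rz(yaw) Ry(pitch) Rx(roll)).
In Python, from cell import manip gives the robot as it stands.
- The arm moves only by the tool jog_arm, never from a script. Its argument "rows" is one flat list of numbers, 7 for each row, row after row: the shift along the world's x, y, z in cm, then the turn, a rotation vector about the world's x, y, z in rad, then the closure, from 0 (fully open) to 1 (shut). In form: [dx, dy, dz, rx, ry, rz, fingers, dx, dy, dz, rx, ry, rz, fingers, ...]. A call has 1 to 20 rows; each row shifts and turns the commanded pose from where the row before left it; what a row does not reach is not made up. A row lasts 1/12 s, in which the tool goes at most 41.7 mm and 7.16 degrees, less where a joint would pass 70% of its speed; a pose out of reach is approached as far as the arm can. A call with a gripper value outside its range is refused whole. The fingers move at their own pace and stop on an object; "newtons" is the grip in N (left out, the last holds). Time passes only in rows, so rows that do not move let the fingers close. It gives the time, the measured TCP pose, the force, the opening and the grip force at its end, in the units of the state.
- manip.read_state(): the state, without advancing time (a new reading comes with each control period).
- manip.camera(name): name is "scene" or "top"; returns (picture, depth): 400x640x3 uint8, blue, green, red; 400x640 float32, mm along the optical axis (not along the pixel's ray), 0 where there is no reading.
- manip.camera_model(name): a dict with "K" (3x3 intrinsics, pixels), "R" (3x3) and "t" (3): a world point X has camera coordinates R X + t. Camera axes: x right, y down, z forward; pixel columns grow to the right and rows downward; lengths in mm; the calibration is good to about 2 mm. A picture is of the moment at which its call begins. camera_model takes no time and is no camera call.
- manip.sign_off(): hands the job in; it is judged then, once.
The state is a dict: "clock": time; "joints": joint angles; "qd": joint speeds; "effort": joint torques, N m; "eef_pos": TCP position; "eef_rot": TCP orientation; "wrist_force": force on the tool from outside, world axes, zero at the start; "moment": the same for the moment, N m; "finger_gap": finger opening in mm; "finger_force": force on a finger pad.
Only numpy, scipy, OpenCV 4.12 (cv2) and the standard library are available. Lean on these libraries where they do the work, as an engineer would, in place of code of your own. Each camera call takes 0.05 s, during which the arm holds its last target. There are 200 camera calls.

## Working session

There is one attempt and no reset: what is moved stays moved. The work goes in short steps, Python scripts to look and compute and a tool call to move; the robot and the scene stay as the last step left them, time stands still between calls to the robot, and variables do not carry over. Pictures are saved under pics/ and viewed, at most 10 in all, crops included, and the job is handed in when it is done.

Besides the shell and the picture viewer there is one more tool, called after "Call:" as name(argument=value, ...), one argument or row to a line, values as JSON. jog_arm: Moves the arm, as the interface text tells. Its arguments: {"type":"object","properties":{"rows":{"type":"array"},"newtons":{"type":"number"}},"required":["rows"]}

```bash
mkdir -p pics; ls
cat > h.py <<'E'
import numpy as np, cv2
from cell import manip
def load(n):
    im,d=np.load(f'/tmp/{n}_im.npy'),np.load(f'/tmp/{n}_d.npy'); return im,d
def grab(n):
    im,d=manip.camera(n); im=np.array(im);d=np.array(d); np.save(f'/tmp/{n}_im.npy',im);np.save(f'/tmp/{n}_d.npy',d); return im,d
def ray(n,uv,z):
    m=manip.camera_model(n);K,R,t=[np.array(m[k],float) for k in 'KRt']
    uv=np.atleast_2d(uv).astype(float)
    c=-R.T@t; d=(np.linalg.inv(K)@np.c_[uv,np.ones(len(uv))].T).T@R
    return c+d*((z-c[2])/d[:,2])[:,None]
def proj(n,X):
    m=manip.camera_model(n);K,R,t=[np.array(m[k],float) for k in 'KRt']
    p=(K@(R@np.atleast_2d(X).T+t.reshape(3,1))).T; return p[:,:2]/p[:,2:]
E
python3 - <<'E'
from h import *
for n in('top','scene'):
    im,d=grab(n); cv2.imwrite(f'pics/{n}0.png',im)
    m=manip.camera_model(n); print(n,np.round(-np.array(m['R']).T@np.array(m['t']).ravel()),np.round(np.array(m['R']),2).tolist(),np.array(m['K'])[0,0])
s=manip.read_state();print(s['clock'],s['eef_pos'],s['eef_rot'],s['finger_gap'])
E
```

```text
pics
top [ 466.   -3. 1564.] [[0.03, -1.0, -0.01], [-1.0, -0.02, -0.09], [0.09, 0.01, -1.0]] 450.0003983940606
scene [1764.  300.  981.] [[-0.24, 0.97, 0.0], [0.59, 0.15, -0.79], [-0.77, -0.19, -0.61]] 480.65580382254785
0.1 [ 208.42162999 -508.73462748  212.94775229] [-3.14054443e+00 -1.01245013e-04  3.88773643e-01] 93.77753977219768
```

View pics/top0.png

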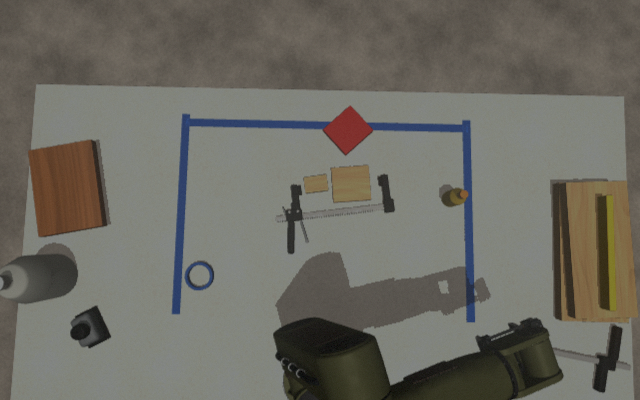

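View pics/scene0.png

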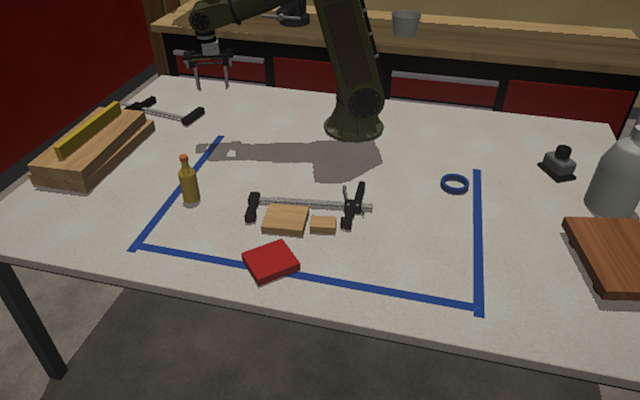

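Candidates: 
- **Board:** maple board at top (350,183). Look-alikes are the red one (348,130), the brown board (70,188) and the stack (590,250). 
- **Block:** (316,184). 
- **Clamp:** (292,215). The look-alike is the spare clamp (600,360). 

By the description I choose the maple board, the small block and the clamp lying around them.

```bash
cat >> h.py <<'E'
def wood(n,im,box):
    """board and block top quads: list of (area, center, angle) in world mm from the top-face outline"""
    x0,y0,x1,y1=box; s=6
    big=cv2.resize(im[y0:y1,x0:x1],None,fx=s,fy=s,interpolation=cv2.INTER_CUBIC)
    hsv=cv2.cvtColor(big,cv2.COLOR_BGR2HSV)
    m=cv2.inRange(hsv,(8,60,95),(28,255,255))
    cs,_=cv2.findContours(m,cv2.RETR_EXTERNAL,cv2.CHAIN_APPROX_NONE)
    out=[]
    for c in sorted(cs,key=cv2.contourArea)[-2:]:
        uv=(c[:,0]+.5)/s-.5+[x0,y0]
        P=ray(n,uv,28)[:,:2].astype(np.float32)
        (cx,cy),(w,h),a=cv2.minAreaRect(P)
        b=cv2.boxPoints(((cx,cy),(w,h),a))
        out.append((round(w,1),round(h,1),round(cx,1),round(cy,1),round(a,2)))
    return out,m,big
E
python3 - <<'E'
from h import *
im,d=load('top'); o,m,big=wood('top',im,(265,155,410,260)); print(o)
im2,d2=load('scene'); 
b1=cv2.resize(im[155:260,265:410],None,fx=5,fy=5,interpolation=cv2.INTER_CUBIC)
cv2.imwrite('pics/c1.png',cv2.convertScaleAbs(b1,alpha=1.6))
b2=cv2.resize(im2[170:245,235:385],None,fx=5,fy=5,interpolation=cv2.INTER_CUBIC)
cv2.imwrite('pics/c2.png',cv2.convertScaleAbs(b2,alpha=1.6))
hsv=cv2.cvtColor(im,cv2.COLOR_BGR2HSV)
for p in [(316,184),(350,183),(305,205)]: print(p,hsv[p[1],p[0]])
E
```

```text
[(57.6, 79.7, 658.4, 31.3, 9.44), (121.7, 131.1, 661.4, -88.9, 5.45)]
(316, 184) [ 20 101 131]
(350, 183) [ 22  96 127]
(305, 205) [ 42  10 133]
```

View pics/c1.png

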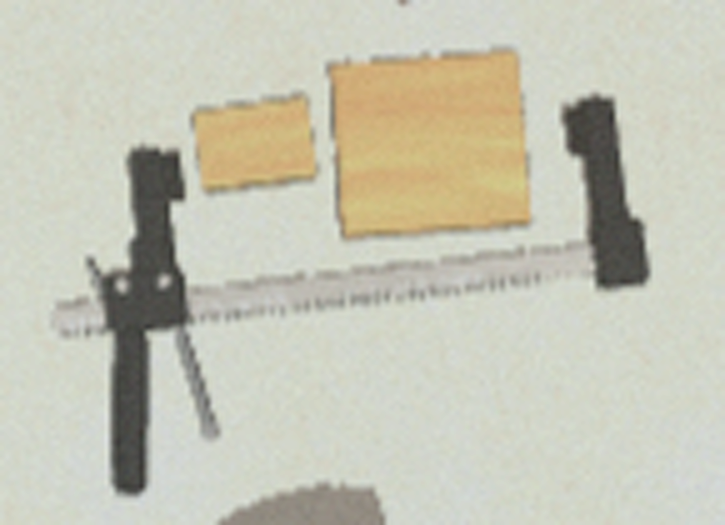

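View pics/c2.png

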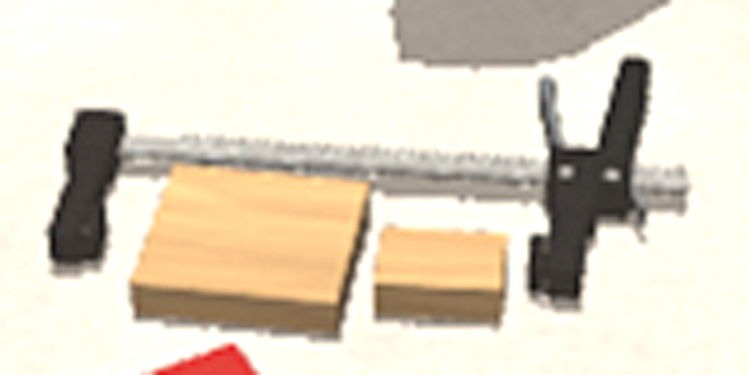

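The crops confirm the choice. The block (crop 255,143) lies slightly askew, about 15 mm from the maple board (430,145), between the moving jaw (155,200) and the end jaw (605,190). The grip is at (130,410) and the trigger at (200,390). Next I measure the clamp pose.

```bash
cat >> h.py <<'E'
def clamp(im,box=(265,155,410,260)):
    x0,y0,x1,y1=box; s=6
    big=cv2.resize(im[y0:y1,x0:x1],None,fx=s,fy=s,interpolation=cv2.INTER_CUBIC)
    m=cv2.inRange(cv2.cvtColor(big,cv2.COLOR_BGR2GRAY),0,65)
    cs,_=cv2.findContours(m,cv2.RETR_EXTERNAL,cv2.CHAIN_APPROX_NONE)
    cs=sorted(cs,key=cv2.contourArea)[-2:]
    P=[ray('top',(c[:,0]+.5)/s-.5+[x0,y0],30)[:,:2] for c in cs]
    P.sort(key=lambda p:-p[:,1].mean())       # housing first, end jaw second
    return P
def clamp_report(im,a=None):
    P=clamp(im)
    T=np.array([p[p[:,0]>p[:,0].max()-8].mean(0) for p in P])
    for _ in range(3):
        ex=(T[1]-T[0])/np.linalg.norm(T[1]-T[0]); ey=np.array([-ex[1],ex[0]])
        T=[]
        for p in P:
            q=p@np.c_[ex,ey]; top=q[:,1].max()
            qq=q[(q[:,1]>top-30)]
            T.append(np.array([np.percentile(qq[:,0],[1,99]).mean(),top])@np.array([ex,ey]))
    q=[p@np.c_[ex,ey] for p in P]
    def band(k,lo,hi):
        top=q[k][:,1].max(); b=q[k][(q[k][:,1]>top-hi)&(q[k][:,1]<top-lo)]
        return np.round([b[:,0].min(),b[:,0].max()],1)
    print('ex angle (deg from -y towards +x)',np.degrees(np.arctan2(ex[0],-ex[1])))
    print('tops',q[0][:,1].max(),q[1][:,1].max(),'grip end',q[0][:,1].min())
    for k in(0,1): print(k,'tip band',band(k,4,34),'arm band',band(k,45,65))
    for h in (130,150,172,190,210,225): print('grip band',h,band(0,h-6,h+6))
    return ex,ey,q
E
python3 - <<'E'
from h import *
im,_=load('top'); ex,ey,q=clamp_report(im); print(ex,ey)
o=wood('top',im,(265,155,410,260))[0]
for w in o: print(w,np.array(w[2:4])@np.c_[ex,ey])
E
```

```text
ex angle (deg from -y towards +x) 8.02524682732353
tops 661.0752936695608 661.0746060359041 grip end 429.019399937596
0 tip band [-25.8   8.8] arm band [-30.6  -2.5]
1 tip band [273.9 308. ] arm band [283.7 307.9]
grip band 130 [-48.7 -27.7]
grip band 150 [-53.2 -29.3]
grip band 172 [-55.6 -31.7]
grip band 190 [-58.1 -33.5]
grip band 210 [-59.5 -37.4]
grip band 225 [-59.9 -39. ]
[ 0.13960944 -0.99020665] [0.99020665 0.13960944]
(57.6, 79.7, 658.4, 31.3, 9.44) [ 60.92538685 656.32183206]
(121.7, 131.1, 661.4, -88.9, 5.45) [180.36705418 642.51139738]
```

Call:
jog_arm(
  rows=[2.26,2.7,-0.5,0,0,0.0674,0,2.26,2.7,-0.5,0,0,0.0674,0,2.26,2.7,-0.5,0,0,0.0674,0,2.26,2.7,-0.5,0,0,0.0674,0,2.26,2.7,-0.5,0,0,0.0674,0,2.26,2.7,-0.5,0,0,0.0674,0,2.26,2.7,-0.5,0,0,0.0674,0,2.26,2.7,-0.5,0,0,0.0674,0,2.26,2.7,-0.5,0,0,0.0674,0,2.26,2.7,-0.5,0,0,0.0674,0,2.26,2.7,-0.5,0,0,0.0674,0,2.26,2.7,-0.5,0,0,0.0674,0,2.26,2.7,-0.5,0,0,0.0674,0,2.26,2.7,-0.5,0,0,0.0674,0,2.26,2.7,-0.5,0,0,0.0674,0,2.26,2.7,-0.5,0,0,0.0674,0,2.26,2.7,-0.5,0,0,0.0674,0,2.26,2.7,-0.5,0,0,0.0674,0,2.26,2.7,-0.5,0,0,0.0674,0,2.26,2.7,-0.5,0,0,0.0674,0],
  newtons=15,
)

```text
clock: 1.77
eef_pos: [661.1, 32.7, 112.7]
eef_rot: [-3.141, -0.0, 1.74]
wrist_force: [0.6, -1.2, -0.1]
finger_gap: 94.2
finger_force: 0.0
```

Call:
jog_arm(
  rows=[-0.14,-0.12,-2.5,0,0,0,0,0,0,-2.5,0,0,0,0,0,0,-2.5,0,0,0,0,0,0,-1.5,0,0,0,0,0,0,-1.1,0,0,0,0,0,0,0,0,0,0,0.44,0,0,0,0,0,0,0.44,0,0,0,0,0,0,0.44,0,0,0,0,0,0,0.44,0,0,0,0,0,0,0.44,0,0,0,0,0,0,0.44,0,0,0,0,0,0,0.44],
  newtons=12,
)

```text
clock: 2.77
eef_pos: [659.3, 29.8, 13.1]
eef_rot: [3.141, 0.0, 1.737]
wrist_force: [-1.0, -0.2, 3.7]
finger_gap: 54.9
finger_force: 12.0
```

Call:
jog_arm(
  rows=[-0.15,-0.22,0,0,0,-0.014,0.44,-0.15,-0.22,0,0,0,-0.014,0.44,-0.15,-0.22,0,0,0,-0.014,0.44,-0.15,-0.22,0,0,0,-0.014,0.44,-0.15,-0.22,0,0,0,-0.014,0.44,0,0,0,0,0,0,0.44],
)

```text
clock: 3.27
eef_pos: [651.7, 18.4, 13.0]
eef_rot: [3.141, -0.0, 1.665]
wrist_force: [1.0, 0.4, 6.7]
finger_gap: 55.1
finger_force: 12.0
```

Run:
```python
from h import *
s=manip.read_state();print(s['clock'],s['eef_pos'],s['eef_rot'],s['wrist_force'])
im,d=grab('scene');b=cv2.resize(im[170:245,235:385],None,fx=5,fy=5,interpolation=cv2.INTER_CUBIC)
cv2.imwrite('pics/c3.png',cv2.convertScaleAbs(b,alpha=1.6))
```

```text
3.2667 [651.70522499  18.43639681  13.00657829] [ 3.14056276e+00 -4.34596948e-06  1.66464591e+00] [0.96974425 0.43570779 6.7233188 ]
```

View pics/c3.png

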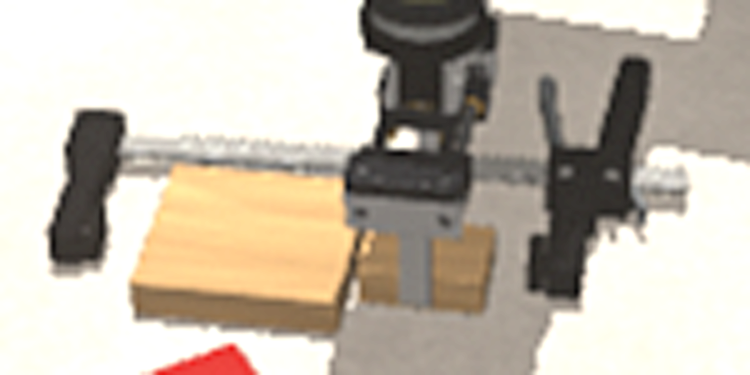

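The block is held square, with a gap of a few mm left to the board. I slide it home slowly and watch the force.

Call:
jog_arm(
  rows=[0,-0.1,0.05,0,0,0,0.44,0.01,-0.1,0.05,0,0,0,0.44,0.01,-0.1,0,0,0,0,0.44,0.01,-0.1,0,0,0,0,0.44,0,0,0,0,0,0,0.44],
)

```text
clock: 3.73
eef_pos: [651.6, 14.5, 13.1]
eef_rot: [-3.141, 0.0, 1.666]
wrist_force: [0.1, -0.3, -0.9]
finger_gap: 54.8
finger_force: 12.0
```

Call:
jog_arm(
  rows=[0.01,-0.1,0,0,0,0,0.44,0.01,-0.1,0,0,0,0,0.44,0,-0.05,0,0,0,0,0.44,0,0,0,0,0,0,0.44],
)

```text
clock: 4.07
eef_pos: [652.0, 12.3, 13.3]
eef_rot: [-3.141, -0.0, 1.667]
wrist_force: [0.0, -0.0, -1.1]
finger_gap: 54.6
finger_force: 12.0
```

Run:
```python
from h import *
s=manip.read_state();print(s['clock'],s['eef_pos'],s['eef_rot'],s['wrist_force'])
im,d=grab('scene');b=cv2.resize(im[190:240,255:355],None,fx=8,fy=8,interpolation=cv2.INTER_CUBIC)
cv2.imwrite('pics/c4.png',cv2.convertScaleAbs(b,alpha=1.6))
```

```text
4.0667 [651.97255186  12.29580713  13.26116694] [-3.14123469e+00 -9.32056821e-05  1.66669780e+00] [ 0.04209791 -0.03898224 -1.14406732]
```

View pics/c4.png

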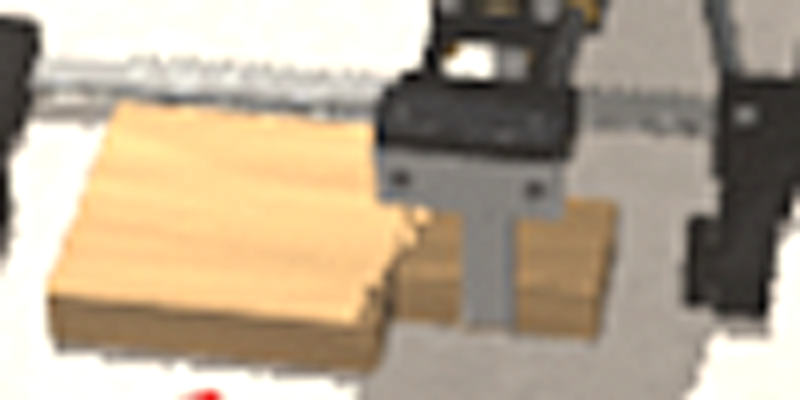

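Call:
jog_arm(
  rows=[0,0,-0.1,0,0,0,0.44,0.01,-0.08,0,0,0,0,0.44,0.01,-0.08,0,0,0,0,0.44,0,-0.08,0,0,0,0,0.44],
)

```text
clock: 4.45
eef_pos: [652.6, 10.5, 13.0]
eef_rot: [3.141, -0.001, 1.667]
wrist_force: [-0.5, 4.8, 3.5]
finger_gap: 55.2
finger_force: 12.0
```

Call:
jog_arm(
  rows=[0.01,-0.08,0,0,0,0,0.44,0.01,-0.08,0,0,0,0,0.44],
)

```text
clock: 4.62
eef_pos: [652.9, 8.9, 13.0]
eef_rot: [3.14, -0.001, 1.667]
wrist_force: [0.3, 5.0, 3.3]
finger_gap: 54.8
finger_force: 12.0
```

Call:
jog_arm(
  rows=[0,0,0,0,0,0,0,0,0,0,0,0,0,0,0,0,0,0,0,0,0,0,0,3,0,0,0,0,0,0,3.5,0,0,0,0,0,0,3.5,0,0,0,0,-1.7,2.5,0,0,0,-0.11,0,-1.7,2.5,0,0,0,-0.11,0,-1.7,2.5,0,0,0,-0.11,0,-1.7,2.5,0,0,0,-0.11,0,-1.7,2.5,0,0,0,-0.11,0,-1.7,2.5,0,0,0,-0.11,0,-1.7,2.5,0,0,0,-0.11,0,-1.7,2.5,0,0,0,-0.11,0,-1.7,2.5,0,0,0,-0.11,0,-1.7,2.5,0,0,0,-0.11,0,-1.7,2.5,0,0,0,-0.11,0,-1.7,2.5,0,0,0,-0.11,0,-1.7,2.5,0,0,0,-0.11,0,0,0,0,0,0,0,0],
)

```text
clock: 6.28
eef_pos: [429.1, 336.5, 112.5]
eef_rot: [-3.141, 0.0, 0.231]
wrist_force: [0.3, -0.0, -0.3]
finger_gap: 94.0
finger_force: 0.0
```

Run:
```python
from h import *
s=manip.read_state();print(s['clock'],s['eef_pos'],s['eef_rot'])
im,d=grab('top'); ex,ey,q=clamp_report(im); print(ex,ey)
o,m,big=wood('top',im,(265,155,410,260)); print(o)
im2,d=grab('scene')
b=cv2.resize(im[155:260,265:410],None,fx=5,fy=5,interpolation=cv2.INTER_CUBIC)
b2=cv2.resize(im2[190:245,255:375],None,fx=6,fy=6,interpolation=cv2.INTER_CUBIC)[:, :725]
o=np.zeros((75,725,3),np.uint8)
b2=cv2.copyMakeBorder(b2,0,0,0,725-b2.shape[1],0) if b2.shape[1]<725 else b2
cv2.imwrite('pics/c5.png',cv2.convertScaleAbs(cv2.resize(np.vstack([b,b2]),None,fx=.7,fy=.7),alpha=1.6))
```

```text
6.2833 [429.05357577 336.5106282  112.50326675] [-3.14110297e+00  3.35114873e-05  2.30644349e-01]
ex angle (deg from -y towards +x) 8.001149991194964
tops 661.1341345602584 661.1330460703457 grip end 428.93575328514214
0 tip band [-25.8   8.4] arm band [-30.3  -2.7]
1 tip band [274.1 307.6] arm band [283.7 307.5]
grip band 130 [-48.9 -27.9]
grip band 150 [-52.9 -29.8]
grip band 172 [-55.8 -32.2]
grip band 190 [-57.7 -33.7]
grip band 210 [-59.5 -37.6]
grip band 225 [-59.7 -39.2]
[ 0.13919298 -0.99026528] [0.99026528 0.13919298]
[(121.9, 209.6, 658.4, -53.8, 5.41)]
```

View pics/c5.png

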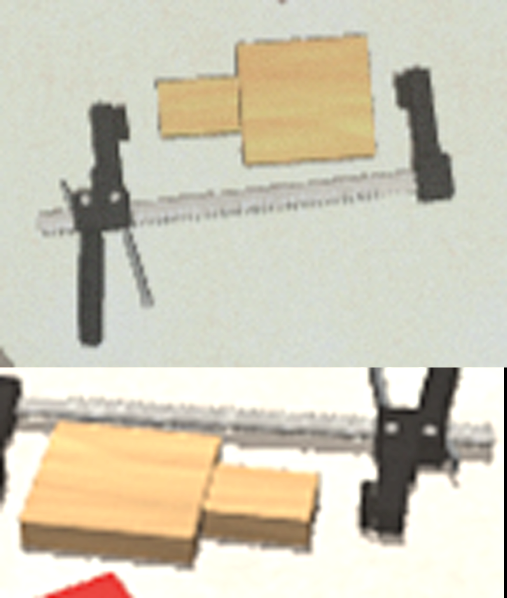

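The joint is closed and straight: one outline of 121.9 x 209.6 mm at 5.4°, with the block at the middle of the edge (crop 199,104). The clamp is about 2.6° off and 10 mm low against the wood. I go to the grip point next.

Call:
jog_arm(
  rows=[0.66,-3.03,0,0,0,-0.0114,0,0.66,-3.03,0,0,0,-0.0114,0,0.66,-3.03,0,0,0,-0.0114,0,0.66,-3.03,0,0,0,-0.0114,0,0.66,-3.03,0,0,0,-0.0114,0,0.66,-3.03,0,0,0,-0.0114,0,0.66,-3.03,0,0,0,-0.0114,0,0.66,-3.03,0,0,0,-0.0114,0,0,0,0,0,0,0,0,0,0,-2,0,0,0,0,0,0,-2,0,0,0,0,0,0,-1,0,0,0,0],
)

```text
clock: 7.38
eef_pos: [483.7, 89.9, 60.6]
eef_rot: [3.142, 0.002, 0.146]
wrist_force: [0.2, 0.3, -0.2]
finger_gap: 94.1
finger_force: 0.0
```

Call:
jog_arm(
  rows=[-0.21,0.43,-2,0,0,0,0,0,0,-2,0,0,0,0,0,0,-1,0,0,0,0,0,0,0,0,0,0,0,0,0,0,0,0,0,0.75,0,0,0,0,0,0,0.75,0,0,0,0,0,0,0.75,0,0,0,0,0,0,0.75,0,0,0,0,0,0,0.75,0,0,0,0,0,0,0.75,0,0,0,0,0,0,0.75,0,0,0,0,0,0,0.75,0,0,0,0,0,0,0.75,0,0,0,0,0,0,0.75],
  newtons=35,
)

```text
clock: 8.55
eef_pos: [482.2, 96.0, 12.6]
eef_rot: [-3.14, -0.0, 0.146]
wrist_force: [-2.4, 3.9, 2.8]
finger_gap: 30.9
finger_force: 24.2
```

Run:
```python
from h import *
s=manip.read_state();print(s['clock'],s['eef_pos'],s['eef_rot'],s['finger_gap'])
im,d=grab('top'); P=clamp(im)
im2,d=grab('scene')
b=cv2.resize(im[150:260,255:410],None,fx=4.7,fy=4.7,interpolation=cv2.INTER_CUBIC)
cv2.imwrite('pics/c6.png',cv2.convertScaleAbs(b,alpha=1.6))
```

```text
8.55 [482.16896644  95.99560657  12.6235221 ] [-3.14049470e+00 -3.09707573e-04  1.45556574e-01] 30.913930020590744
```

View pics/c6.png

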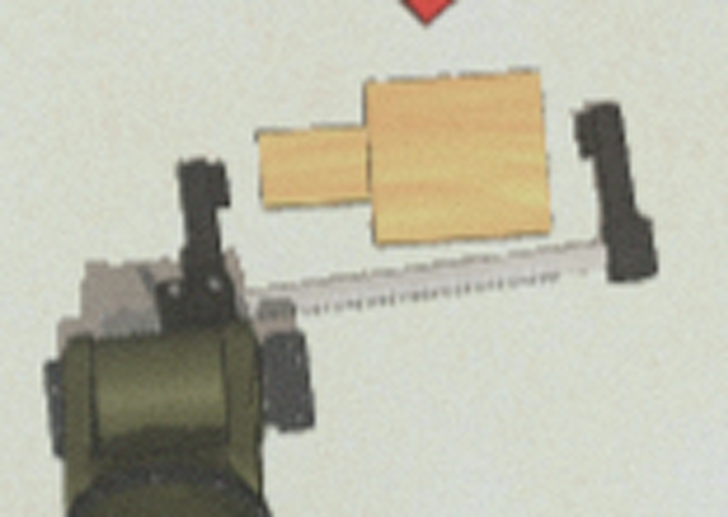

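Stroke 1 worked (gap 30.9 mm). From above, the wood and both jaw tips stay visible with the arm in place: moving jaw tip at (205,165), end jaw tip at (600,108). I report the jaws in the wood's frame.

```bash
cat >> h.py <<'E'
def track(save=None):
    s=manip.read_state()
    im,_=grab('top'); s6=6; x0,y0,x1,y1=265,150,410,222
    big=cv2.resize(im[y0:y1,x0:x1],None,fx=s6,fy=s6,interpolation=cv2.INTER_CUBIC)
    W=lambda uv,z:ray('top',(np.asarray(uv,float)+.5)/s6-.5+[x0,y0],z)[:,:2]
    hsv=cv2.cvtColor(big,cv2.COLOR_BGR2HSV)
    m=cv2.inRange(hsv,(8,60,95),(28,255,255))
    c=max(cv2.findContours(m,0,1)[0],key=cv2.contourArea)
    r=cv2.minAreaRect(W(c[:,0],28).astype(np.float32)); (cx,cy),(w,h),a=r
    if w>h: w,h,a=h,w,a-90
    if a>45:a-=90
    t=np.radians(a); bx=np.array([np.sin(t),-np.cos(t)]); by=np.array([np.cos(t),np.sin(t)])
    o=np.array([cx,cy])-bx*h/2+by*1.3          # middle of the block's near end
    # block against board, lateral and square
    p=(W(c[:,0],28)-o)@np.c_[bx,by]
    bl=p[(p[:,0]>10)&(p[:,0]<70)]; bd=p[(p[:,0]>95)&(p[:,0]<195)]
    up,lo=bl[bl[:,1]>0],bl[bl[:,1]<0]
    ang=[np.degrees(np.polyfit(q[:,0],q[:,1],1)[0]) for q in (up,lo)]
    print('t %.2f TCP %s yaw %.3f gap %.1f'%(s['clock'],np.round(s['eef_pos'],1),s['eef_rot'][2],s['finger_gap']))
    print('wood %.1fx%.1f centre %.1f %.1f angle %.2f; block mid-lat %.1f (board %.1f), block edge angles %s'%(w,h,cx,cy,a,(np.median(up[:,1])+np.median(lo[:,1]))/2,(bd[:,1].max()+bd[:,1].min())/2,np.round(ang,1)))
    g=cv2.inRange(cv2.cvtColor(big,cv2.COLOR_BGR2GRAY),0,65)
    half=int(s6*((W([[0,0]],28)[0]@[0,1]) and 50))
    T=[]
    for k in(0,1):
        mm=g.copy()
        if k==0: mm[:,48*s6:]=0
        else: mm[:,:95*s6]=0
        mm[:12*s6]=0
        c=max(cv2.findContours(mm,0,1)[0],key=cv2.contourArea)[:,0]
        q=(W(c,30)-o)@np.c_[bx,by]; top=np.percentile(q[:,1],99.5)
        # dense contour for the tip band
        ys,xs=np.nonzero(mm); qq=(W(np.c_[xs,ys],30)-o)@np.c_[bx,by]; n=qq[(qq[:,1]>top-34)&(qq[:,1]<top-4)]
        e=[]
        for lo in range(4,34,6):
            b=n[(n[:,1]>top-lo-6)&(n[:,1]<=top-lo)][:,0]; e.append((np.percentile(b,1),np.percentile(b,99)))
        e=np.array(e); edge=e[:,1] if k==0 else e[:,0]; out=e[:,0] if k==0 else e[:,1]
        T.append(np.array([np.median(edge),top,np.median(out)]))
        print('jaw',k,'face x %.1f tip y %.1f pad centre y %.1f'%(T[-1][0],top,top-20))
    mid=[(t[0]+t[2])/2 for t in T]
    print('opening %.1f  clamp angle rel wood (deg, + = end jaw towards +by) %.2f  faces-> gaps: moving %.1f end %.1f'%(T[1][0]-T[0][0]+6.5,np.degrees(np.arctan2(T[1][1]-T[0][1],mid[1]-mid[0])),3.2-T[0][0]+0,T[1][0]+3.2-210))
    print('bx',np.round(bx,3),'by',np.round(by,3))
    if save: cv2.imwrite(save,cv2.convertScaleAbs(cv2.resize(big,None,fx=.85,fy=.85),alpha=1.6))
E
sed -i '/half=int/d' h.py
python3 -c "
from h import *
track()"
```

```text
t 8.65 TCP [482.2  95.9  12.6] yaw 0.145 gap 30.2
wood 121.9x209.8 centre 658.4 -53.9 angle 5.52; block mid-lat -0.4 (board -1.3), block edge angles [ 0.1 -0.8]
jaw 0 face x -24.8 tip y 9.9 pad centre y -10.1
jaw 1 face x 233.1 tip y 30.3 pad centre y 10.3
opening 264.5  clamp angle rel wood (deg, + = end jaw towards +by) 4.01  faces-> gaps: moving 28.0 end 26.3
bx [ 0.096 -0.995] by [0.995 0.096]
```

Call:
jog_arm(
  rows=[0.17,-0.165,0,0,0,-0.009,0.75,0.17,-0.165,0,0,0,-0.009,0.75,0.17,-0.165,0,0,0,-0.009,0.75,0.17,-0.165,0,0,0,-0.009,0.75,0.17,-0.165,0,0,0,-0.009,0.75,0.17,-0.165,0,0,0,-0.009,0.75,0.17,-0.165,0,0,0,-0.009,0.75,0.17,-0.165,0,0,0,-0.009,0.75,0,0,0,0,0,0,0.75],
)

```text
clock: 9.45
eef_pos: [495.5, 82.4, 12.5]
eef_rot: [-3.141, 0.001, 0.073]
wrist_force: [-4.4, 3.7, 5.7]
finger_gap: 29.3
finger_force: 34.0
```

```bash
python3 -c "
from h import *
track()"
```

```text
t 9.45 TCP [495.5  82.4  12.5] yaw 0.073 gap 29.3
wood 123.0x209.7 centre 658.2 -54.0 angle 5.06; block mid-lat -0.8 (board -1.3), block edge angles [ 0.6 -0.3]
jaw 0 face x -10.6 tip y 21.2 pad centre y 1.2
jaw 1 face x 247.5 tip y 44.9 pad centre y 24.9
opening 264.7  clamp angle rel wood (deg, + = end jaw towards +by) 4.64  faces-> gaps: moving 13.8 end 40.7
bx [ 0.088 -0.996] by [0.996 0.088]
```

The clamp shifted but slipped round in the pads instead of turning. One more stroke shows whether pumping disturbs its angle.

Call:
jog_arm(
  rows=[0,0,0,0,0,0,0.2,0,0,0,0,0,0,0.2,0,0,0,0,0,0,0.2,0,0,0,0,0,0,0.2,0,0,0,0,0,0,0.2,0,0,0,0,0,0,0.2,0,0,0,0,0,0,0.75,0,0,0,0,0,0,0.75,0,0,0,0,0,0,0.75,0,0,0,0,0,0,0.75,0,0,0,0,0,0,0.75,0,0,0,0,0,0,0.75,0,0,0,0,0,0,0.75,0,0,0,0,0,0,0.75],
)

```text
clock: 10.67
eef_pos: [495.3, 82.8, 12.3]
eef_rot: [-3.141, 0.001, 0.074]
wrist_force: [-1.6, 5.5, 2.7]
finger_gap: 29.4
finger_force: 33.6
```

```bash
python3 -c "
from h import *
track()"
```

```text
t 10.67 TCP [495.3  82.8  12.3] yaw 0.074 gap 29.4
wood 122.1x209.7 centre 658.6 -53.9 angle 5.12; block mid-lat -1.1 (board -1.3), block edge angles [ 0.4 -0.4]
jaw 0 face x -6.0 tip y 21.3 pad centre y 1.3
jaw 1 face x 251.4 tip y 35.9 pad centre y 15.9
opening 263.9  clamp angle rel wood (deg, + = end jaw towards +by) 2.87  faces-> gaps: moving 9.2 end 44.6
bx [ 0.089 -0.996] by [0.996 0.089]
```

Call:
jog_arm(
  rows=[0,0,0,0,0,0,0.2,0,0,0,0,0,0,0.2,0,0,0,0,0,0,0.2,0,0,0,0,0,0,0.2,0,0,0,0,0,0,0.2,0,0,0,0,0,0,0.2,0,0,0,0,0,0,0],
)

```text
clock: 11.3
eef_pos: [496.1, 82.2, 12.5]
eef_rot: [-3.141, -0.001, 0.074]
wrist_force: [1.8, -0.6, -0.6]
finger_gap: 73.3
finger_force: 0.8
```

```bash
python3 -c "
from h import *
track()"
```

```text
t 11.30 TCP [496.1  82.2  12.5] yaw 0.074 gap 73.3
wood 122.0x209.8 centre 658.6 -53.9 angle 5.06; block mid-lat -1.2 (board -1.3), block edge angles [ 0.3 -0.3]
jaw 0 face x -8.0 tip y 21.2 pad centre y 1.2
jaw 1 face x 250.9 tip y 30.5 pad centre y 10.5
opening 265.3  clamp angle rel wood (deg, + = end jaw towards +by) 1.83  faces-> gaps: moving 11.2 end 44.1
bx [ 0.088 -0.996] by [0.996 0.088]
```

Call:
jog_arm(
  rows=[0,0,0,0,0,0.01,0,0,0,0,0,0,0,0,0,0,0,0,0,0,0,0,0,0,0,0,0,0.75,0,0,0,0,0,0,0.75,0,0,0,0,0,0,0.75,0,0,0,0,0,0,0.75,0,0,0,0,0,0,0.75,0,0,0,0,0,0,0.75,0,0,0,0,0,0,0.75,0,0,0,0,0,0,0.75,0,0,0,0,0,0,0.75,0,0,0,0,0,0,0.75,0,0,0,0,0,0,0.75],
)

```text
clock: 12.52
eef_pos: [495.8, 82.2, 12.4]
eef_rot: [-3.142, -0.0, 0.084]
wrist_force: [-1.7, 2.9, -0.9]
finger_gap: 29.7
finger_force: 33.1
```

```bash
python3 -c "
from h import *
track()"
```

```text
t 12.52 TCP [495.8  82.2  12.4] yaw 0.084 gap 29.7
wood 121.9x210.0 centre 658.5 -53.8 angle 5.32; block mid-lat -0.7 (board -1.3), block edge angles [ 0.2 -0.7]
jaw 0 face x -1.3 tip y 25.3 pad centre y 5.3
jaw 1 face x 249.5 tip y 32.4 pad centre y 12.4
opening 257.3  clamp angle rel wood (deg, + = end jaw towards +by) 1.42  faces-> gaps: moving 4.5 end 42.7
bx [ 0.093 -0.996] by [0.996 0.093]
```

Call:
jog_arm(
  rows=[0,0,0,0,0,0,0,0,0,0,0,0,0,0,0,0,0,0,0,0,0,0,0,0,0,0,0,0,0,0,0,0,0,0,0,0,0,0,0,0,0,0,0,0,0,0,0,0,0,0,0,0,0,0,0,0],
)

```text
clock: 13.23
eef_pos: [496.0, 82.2, 12.6]
eef_rot: [-3.141, -0.001, 0.084]
wrist_force: [0.8, -0.7, 0.4]
finger_gap: 79.3
finger_force: 0.6
```

```bash
python3 -c "
from h import *
track()"
```

```text
t 13.23 TCP [496.   82.2  12.6] yaw 0.084 gap 79.3
wood 121.8x210.3 centre 658.4 -53.6 angle 5.47; block mid-lat -0.5 (board -1.3), block edge angles [-0.  -0.6]
jaw 0 face x -3.5 tip y 26.3 pad centre y 6.3
jaw 1 face x 249.4 tip y 21.5 pad centre y 1.5
opening 259.4  clamp angle rel wood (deg, + = end jaw towards +by) -0.97  faces-> gaps: moving 6.7 end 42.6
bx [ 0.095 -0.995] by [0.995 0.095]
```

Call:
jog_arm(
  rows=[0,0,0,0,0,0.01,0.75,0,0,0,0,0,0,0.75,0,0,0,0,0,0,0.75,0,0,0,0,0,0,0.75,0,0,0,0,0,0,0.75,0,0,0,0,0,0,0.75,0,0,0,0,0,0,0.75,0,0,0,0,0,0,0.75,0,0,0,0,0,0,0.75,-0.13,0,0,0,0,0,0.75,-0.13,0,0,0,0,0,0.75,-0.13,0,0,0,0,0,0.75],
)

```text
clock: 14.28
eef_pos: [492.1, 81.8, 12.5]
eef_rot: [3.141, -0.001, 0.094]
wrist_force: [2.5, -0.5, -2.7]
finger_gap: 29.3
finger_force: 32.1
```

```bash
python3 -c "
from h import *
track()"
```

```text
t 14.28 TCP [492.1  81.8  12.5] yaw 0.094 gap 29.3
wood 122.4x210.5 centre 658.4 -53.9 angle 5.08; block mid-lat -0.0 (board -1.3), block edge angles [-1.5  0.2]
jaw 0 face x -1.8 tip y 25.3 pad centre y 5.3
jaw 1 face x 240.7 tip y 36.3 pad centre y 16.3
opening 249.0  clamp angle rel wood (deg, + = end jaw towards +by) 2.31  faces-> gaps: moving 5.0 end 33.9
bx [ 0.088 -0.996] by [0.996 0.088]
```

Call:
jog_arm(
  rows=[0,0,0,0,0,0,0,0,0,0,0,0,0,0,0,0,0,0,0,0,0,0,0,0,0,0,0,0,0,0,0,0,0,0,0,0,0,0,0,0,0,0,0,0,0,0,0,0,0,0,0,0,0,0,0,0],
)

```text
clock: 15.0
eef_pos: [492.3, 82.2, 12.6]
eef_rot: [-3.141, -0.001, 0.094]
wrist_force: [1.3, -0.7, -0.9]
finger_gap: 78.8
finger_force: 0.7
```

```bash
python3 -c "
from h import *
track()"
```

```text
t 15.00 TCP [492.3  82.2  12.6] yaw 0.094 gap 78.8
wood 122.0x211.1 centre 658.7 -53.8 angle 5.12; block mid-lat -0.3 (board -1.3), block edge angles [-1.2  0. ]
jaw 0 face x -3.2 tip y 25.3 pad centre y 5.3
jaw 1 face x 240.8 tip y 27.0 pad centre y 7.0
opening 250.5  clamp angle rel wood (deg, + = end jaw towards +by) 0.37  faces-> gaps: moving 6.4 end 34.0
bx [ 0.089 -0.996] by [0.996 0.089]
```

Call:
jog_arm(
  rows=[0,0,0,0,0,0,0.75,0,0,0,0,0,0,0.75,0,0,0,0,0,0,0.75,0,0,0,0,0,0,0.75,0,0,0,0,0,0,0.75,0,0,0,0,0,0,0.75,0,0,0,0,0,0,0.75,0,0,0,0,0,0,0.75,0,0,0,0,0,0,0.75,0,0,0,0,0,0,0.75],
)

```text
clock: 15.88
eef_pos: [491.3, 82.7, 12.3]
eef_rot: [-3.141, 0.001, 0.094]
wrist_force: [-3.6, 3.4, 1.3]
finger_gap: 29.3
finger_force: 32.6
```

```bash
python3 -c "
from h import *
track()"
```

```text
t 15.88 TCP [491.3  82.7  12.3] yaw 0.094 gap 29.3
wood 122.7x210.4 centre 658.3 -54.0 angle 4.96; block mid-lat 0.8 (board -1.3), block edge angles [-1.9 -0.8]
jaw 0 face x -0.9 tip y 28.6 pad centre y 8.6
jaw 1 face x 233.8 tip y 36.7 pad centre y 16.7
opening 241.2  clamp angle rel wood (deg, + = end jaw towards +by) 1.74  faces-> gaps: moving 4.1 end 27.0
bx [ 0.086 -0.996] by [0.996 0.086]
```

Call:
jog_arm(
  rows=[0,0,0,0,0,0,0,0,0,0,0,0,0,0,0,0,0,0,0,0,0,0,0,0,0,0,0,0,0,0,0,0,0,0,0,0,0,0,0,0,0,0,0,0,0,0,0,0,0,0,0,0,0,0,0,0],
)

```text
clock: 16.6
eef_pos: [492.3, 82.2, 12.6]
eef_rot: [-3.141, -0.001, 0.094]
wrist_force: [1.9, -1.2, -0.2]
finger_gap: 78.6
finger_force: 0.6
```

```bash
python3 -c "
from h import *
track('pics/c7.png')"
```

```text
t 16.60 TCP [492.3  82.2  12.6] yaw 0.094 gap 78.6
wood 121.8x210.8 centre 658.7 -53.7 angle 4.94; block mid-lat 0.4 (board -1.3), block edge angles [-2.2 -0.6]
jaw 0 face x -1.2 tip y 29.7 pad centre y 9.7
jaw 1 face x 234.5 tip y 26.0 pad centre y 6.0
opening 242.2  clamp angle rel wood (deg, + = end jaw towards +by) -0.78  faces-> gaps: moving 4.4 end 27.7
bx [ 0.086 -0.996] by [0.996 0.086]
```

View pics/c7.png

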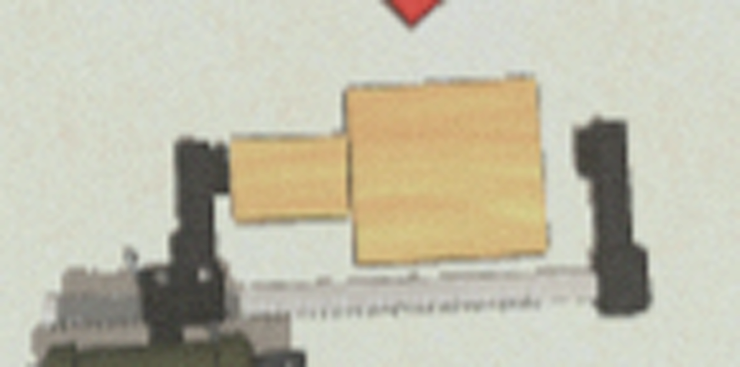

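The picture shows the moving pad (222,165) touching the block and nudging it about 1.5° askew. I draw the clamp back and lower before going on.

Call:
jog_arm(
  rows=[-0.03,0.4,0,0,0,0,0.1,-0.03,0.4,0,0,0,0,0.1,-0.04,0.4,0,0,0,0,0.1,0,0,0,0,0,0,0.75,0,0,0,0,0,0,0.75,0,0,0,0,0,0,0.75,0,0,0,0,0,0,0.75,0,0,0,0,0,0,0.75,0,0,0,0,0,0,0.75,0,0,0,0,0,0,0.75,0,0,0,0,0,0,0.75,0,0,0,0,0,0,0.75,0,0,0,0,0,0,0.75],
)

```text
clock: 17.73
eef_pos: [490.4, 94.5, 12.3]
eef_rot: [-3.141, 0.001, 0.093]
wrist_force: [-4.1, 3.0, 1.5]
finger_gap: 29.9
finger_force: 31.7
```

```bash
python3 -c "
from h import *
track()"
```

```text
t 17.73 TCP [490.4  94.5  12.3] yaw 0.093 gap 29.9
wood 121.9x211.1 centre 658.8 -53.8 angle 4.85; block mid-lat 0.7 (board -1.3), block edge angles [-1.9 -2.1]
jaw 0 face x -0.4 tip y 31.3 pad centre y 11.3
jaw 1 face x 226.4 tip y 21.8 pad centre y 1.8
opening 233.3  clamp angle rel wood (deg, + = end jaw towards +by) -2.09  faces-> gaps: moving 3.6 end 19.6
bx [ 0.085 -0.996] by [0.996 0.085]
```

Call:
jog_arm(
  rows=[-0.18,0.12,0,0,0,0,0.75,-0.18,0.12,0,0,0,0,0.75,-0.18,0.12,0,0,0,0,0.75,-0.18,0.12,0,0,0,0,0.75,-0.18,0.12,0,0,0,0,0.75,-0.18,0.12,0,0,0,0,0.75,0,0,0,0,0,0,0.75],
)

```text
clock: 18.37
eef_pos: [479.7, 101.5, 12.5]
eef_rot: [-3.142, 0.0, 0.094]
wrist_force: [1.1, -0.5, -1.7]
finger_gap: 29.0
finger_force: 31.8
```

```bash
python3 -c "
from h import *
track()"
```

```text
t 18.37 TCP [479.7 101.5  12.5] yaw 0.094 gap 29.0
wood 121.8x212.2 centre 658.9 -54.3 angle 4.85; block mid-lat 0.7 (board -1.3), block edge angles [-1.7 -2.2]
jaw 0 face x -13.5 tip y 22.2 pad centre y 2.2
jaw 1 face x 213.3 tip y 20.9 pad centre y 0.9
opening 233.2  clamp angle rel wood (deg, + = end jaw towards +by) -0.28  faces-> gaps: moving 16.7 end 6.5
bx [ 0.085 -0.996] by [0.996 0.085]
```

The clamp now sits square: pads at y 2 and 1 mm, -0.3°, with free gaps at both ends. I regrip the block to square it again.

Call:
jog_arm(
  rows=[0,0,0,0,0,0,0,0,0,0,0,0,0,0,0,0,0,0,0,0,0,0,0,0,0,0,0,0,0,0,0,0,0,0,0,0,0,0,0,0,0,0,0,0,0,0,0,0,0,0,0,3.5,0,0,0,0,0,0,4,0,0,0,0,1.36,-0.69,1.4,0,0,0.117,0,1.36,-0.69,0,0,0,0.117,0,1.36,-0.69,0,0,0,0.117,0,1.36,-0.69,0,0,0,0.117,0,1.36,-0.69,0,0,0,0.117,0,1.36,-0.69,0,0,0,0.117,0,1.36,-0.69,0,0,0,0.117,0,1.36,-0.69,0,0,0,0.117,0,1.36,-0.69,0,0,0,0.117,0,1.36,-0.69,0,0,0,0.117,0,1.36,-0.69,0,0,0,0.117,0],
  newtons=12,
)

```text
clock: 20.08
eef_pos: [630.6, 25.3, 101.6]
eef_rot: [3.141, -0.001, 1.387]
wrist_force: [-0.2, -0.0, 0.2]
finger_gap: 93.8
finger_force: 0.0
```

Call:
jog_arm(
  rows=[1.36,-0.69,0,0,0,0.117,0,1.36,-0.69,0,0,0,0.117,0,0,0,0,0,0,0,0],
)

```text
clock: 20.33
eef_pos: [658.4, 10.7, 101.3]
eef_rot: [3.14, -0.0, 1.62]
wrist_force: [0.1, -0.3, -0.3]
finger_gap: 93.9
finger_force: 0.0
```

Call:
jog_arm(
  rows=[-0.18,0.1,-3,0,0,0,0,0,0,-3,0,0,0,0,0,0,-2,0,0,0,0,0,0,-0.8,0,0,0,0,0,0,0,0,0,0,0.44,0,0,0,0,0,0,0.44,0,0,0,0,0,0,0.44,0,0,0,0,0,0,0.44,0,0,0,0,0,0,0.44,0,0,0,0,0,0,0.44,0,0,0,0,0,0,0.44,0,0.1,0,0,0,0,0.44,0,0.1,0,0,0,0.02,0.44,-0.1,0.1,0,0,0,0.02,0.44,-0.1,0,0,0,0,0,0.44,0,0,0,0,0,0,0.44],
)

```text
clock: 21.67
eef_pos: [653.7, 15.7, 14.1]
eef_rot: [3.14, 0.0, 1.655]
wrist_force: [3.1, -0.5, 6.2]
finger_gap: 54.9
finger_force: 12.0
```

```bash
python3 -c "
from h import *
s=manip.read_state();print(s['eef_pos'],s['eef_rot'],s['wrist_force'],s['finger_gap'])
im,_=grab('top')
hsv=cv2.cvtColor(cv2.resize(im[150:222,333:380],None,fx=6,fy=6,interpolation=cv2.INTER_CUBIC),cv2.COLOR_BGR2HSV)
m=cv2.inRange(hsv,(8,60,95),(28,255,255))
c=max(cv2.findContours(m,0,1)[0],key=cv2.contourArea)[:,0]
print(cv2.minAreaRect(ray('top',(c+.5)/6-.5+[333,150],28)[:,:2].astype(np.float32)))
"
```

```text
[653.69434308  15.68174413  14.13105953] [3.13951557e+00 1.41997426e-04 1.65506793e+00] [ 3.13730451 -0.53405347  6.24290856] 54.86785337442481
((662.735107421875, -100.28846740722656), (121.93693542480469, 119.92007446289062), 4.850800514221191)
```

Call:
jog_arm(
  rows=[0.05,-0.1,0.05,0,0,0,0.44,0.01,-0.1,0,0,0,0,0.44,0.01,-0.1,0,0,0,0,0.44,0.01,-0.1,0,0,0,0,0.44],
)

```text
clock: 22.05
eef_pos: [653.9, 12.0, 14.1]
eef_rot: [3.141, -0.001, 1.655]
wrist_force: [-1.1, 3.2, 5.0]
finger_gap: 55.1
finger_force: 12.0
```

Call:
jog_arm(
  rows=[0.01,-0.07,0,0,0,0,0.44,0.01,-0.07,0,0,0,0,0.44],
)

```text
clock: 22.22
eef_pos: [654.0, 10.9, 14.1]
eef_rot: [-3.142, -0.001, 1.655]
wrist_force: [-2.7, 6.9, 6.6]
finger_gap: 55.2
finger_force: 12.0
```

Call:
jog_arm(
  rows=[0.01,-0.07,0,0,0,0,0.44,0.01,-0.07,0,0,0,0,0.44],
)

```text
clock: 22.38
eef_pos: [654.2, 9.6, 14.1]
eef_rot: [-3.142, -0.001, 1.655]
wrist_force: [-1.3, 5.5, 6.2]
finger_gap: 54.9
finger_force: 12.0
```

Call:
jog_arm(
  rows=[0.01,-0.07,0,0,0,0,0.44,0.01,-0.07,0,0,0,0,0.44,0,0,0,0,0,0,0.2,0,0,0,0,0,0,0,0,0,0,0,0,0,0,0,0,0,0,0,0,0,0,0,3.5,0,0,0,0,0,0,4,0,0,0,0,-1.34,0.72,0.8,0,0,-0.12,0,-1.34,0.72,0,0,0,-0.12,0,-1.34,0.72,0,0,0,-0.12,0,-1.34,0.72,0,0,0,-0.12,0,-1.34,0.72,0,0,0,-0.12,0,-1.34,0.72,0,0,0,-0.12,0,-1.34,0.72,0,0,0,-0.12,0,-1.34,0.72,0,0,0,-0.12,0,-1.34,0.72,0,0,0,-0.12,0,-1.34,0.72,0,0,0,-0.12,0,-1.34,0.72,0,0,0,-0.12,0,-1.34,0.72,0,0,0,-0.12,0],
  newtons=35,
)

```text
clock: 24.05
eef_pos: [492.9, 93.9, 96.9]
eef_rot: [3.142, 0.0, 0.208]
wrist_force: [0.7, 0.2, -0.7]
finger_gap: 94.1
finger_force: 0.0
```

Call:
jog_arm(
  rows=[-1.34,0.72,0,0,0,-0.12,0,0,0,-2,0,0,0,0,0,0,0,0,0,0,0],
)

```text
clock: 24.3
eef_pos: [478.7, 101.0, 74.9]
eef_rot: [3.141, 0.003, 0.095]
wrist_force: [-0.5, -0.4, -0.8]
finger_gap: 93.9
finger_force: 0.0
```

```bash
python3 -c "
from h import *
track()"
```

```text
t 24.30 TCP [478.7 101.   74.9] yaw 0.095 gap 93.9
wood 121.7x210.2 centre 659.5 -58.2 angle 5.55; block mid-lat 0.3 (board -1.3), block edge angles [-0.2 -0.1]
jaw 0 face x -19.0 tip y 25.1 pad centre y 5.1
jaw 1 face x 210.2 tip y 4.6 pad centre y -15.4
opening 235.7  clamp angle rel wood (deg, + = end jaw towards +by) -4.48  faces-> gaps: moving 22.2 end 3.4
bx [ 0.097 -0.995] by [0.995 0.097]
```

The block is flush and square again (210.2 mm, -0.15°), but opening the fingers turned the clamp by -4°. I grip the bar near the clamp's centre of mass to place it properly.

Call:
jog_arm(
  rows=[0.65,-0.62,0,0,0,0.115,0.4,0.65,-0.62,0,0,0,0.115,0.4,0.65,-0.62,0,0,0,0.115,0.4,0.65,-0.62,0,0,0,0.115,0.4,0.65,-0.62,0,0,0,0.115,0.4,0.65,-0.62,0,0,0,0.115,0.4,0.65,-0.62,0,0,0,0.115,0.4,0.65,-0.62,0,0,0,0.115,0.4,0.65,-0.62,0,0,0,0.115,0.4,0.65,-0.62,0,0,0,0.115,0.4,0.65,-0.62,0,0,0,0.115,0.4,0.65,-0.62,0,0,0,0.115,0.4,0.65,-0.62,0,0,0,0.115,0.4,0,0,0,0,0,0,0.4,0,0,-1.5,0,0,0,0.4],
)

```text
clock: 25.6
eef_pos: [566.4, 19.9, 64.5]
eef_rot: [3.137, 0.0, 1.586]
wrist_force: [0.1, 0.1, -0.1]
finger_gap: 56.5
finger_force: 0.0
```

Call:
jog_arm(
  rows=[-0.35,0,-2,0,0,0,0.4,0,0,-2,0,0,0,0.4,0,0,-0.8,0,0,0,0.4,0,0,0,0,0,0,0.85,0,0,0,0,0,0,0.85,0,0,0,0,0,0,0.85,0,0,0,0,0,0,0.85,0,0,0,0,0,0,0.85,0,0,0,0,0,0,0.85,0,0,0,0,0,0,0.85],
)

```text
clock: 26.43
eef_pos: [561.9, 20.3, 14.6]
eef_rot: [3.14, 0.0, 1.589]
wrist_force: [1.7, 0.5, 3.2]
finger_gap: 17.2
finger_force: 35.0
```

Call:
jog_arm(
  rows=[0,-0.25,0,0,0,0.0087,0.85,0.01,-0.25,0,0,0,0.0087,0.85,0.01,-0.25,0,0,0,0.0087,0.85,0.01,-0.25,0,0,0,0.0087,0.85,0.01,-0.25,0,0,0,0.0087,0.85,0.01,-0.25,0,0,0,0.0087,0.85,0.01,-0.25,0,0,0,0.0087,0.85,0,-0.25,0,0,0,0.0087,0.85,0,-0.24,0,0,0,0.0087,0.85,0,0,0,0,0,0,0.85],
)

```text
clock: 27.27
eef_pos: [562.3, -1.6, 14.6]
eef_rot: [3.14, -0.001, 1.668]
wrist_force: [-0.0, 3.6, 5.6]
finger_gap: 17.2
finger_force: 35.3
```

```bash
cat >> h.py <<'E'
def pose():
    """clamp seen while the gripper covers the wood: report the end jaw and housing only"""
    s=manip.read_state(); im,_=grab('top'); cv2.imwrite('pics/p%d.png'%int(s['clock']*10),cv2.convertScaleAbs(cv2.resize(im[150:260,255:410],None,fx=4.7,fy=4.7,interpolation=cv2.INTER_CUBIC),alpha=1.6))
    print('pics/p%d.png'%int(s['clock']*10))
E
python3 -c "
from h import *
pose()
track()"
```

```text
pics/p272.pngTraceback (most recent call last):
  File "<string>", line 4, in <module>
    track()
    ~~~~~^^
  File "h.py", line 75, in track
    ang=[np.degrees(np.polyfit(q[:,0],q[:,1],1)[0]) for q in (up,lo)]
                    ~~~~~~~~~~^^^^^^^^^^^^^^^^^
    raise TypeError("expected non-empty vector for x")
TypeError: expected non-empty vector for x
```

Call:
jog_arm(
  rows=[0,0,0,0,0,0,0.4,0,0,0,0,0,0,0.4,0,0,0,0,0,0,0.4,0,0,0,0,0,0,0.4,0,0,3.5,0,0,0,0.4,0,0,2.5,0,0,0,0.4,-0.52,0.54,0,0,0,-0.121,0,-0.52,0.54,0,0,0,-0.121,0,-0.52,0.54,0,0,0,-0.121,0,-0.52,0.54,0,0,0,-0.121,0,-0.52,0.54,0,0,0,-0.121,0,-0.52,0.54,0,0,0,-0.121,0,-0.52,0.54,0,0,0,-0.121,0,-0.52,0.54,0,0,0,-0.121,0,-0.52,0.54,0,0,0,-0.121,0,-0.52,0.54,0,0,0,-0.121,0,-0.52,0.54,0,0,0,-0.121,0,-0.52,0.54,0,0,0,-0.121,0,-0.52,0.54,0,0,0,-0.121,0,0,0,0,0,0,0,0],
)

```text
clock: 29.03
eef_pos: [493.6, 68.7, 73.8]
eef_rot: [-3.142, 0.001, 0.089]
wrist_force: [0.1, -1.3, -0.2]
finger_gap: 94.1
finger_force: 0.0
```

```bash
python3 -c "
from h import *
track()"
```

```text
t 29.03 TCP [493.6  68.7  73.8] yaw 0.089 gap 94.1
wood 121.9x210.3 centre 659.4 -57.7 angle 5.56; block mid-lat 0.4 (board -1.3), block edge angles [-0.3 -0. ]
jaw 0 face x 0.2 tip y 19.8 pad centre y -0.2
jaw 1 face x 227.8 tip y 11.7 pad centre y -8.3
opening 234.1  clamp angle rel wood (deg, + = end jaw towards +by) -1.76  faces-> gaps: moving 3.0 end 21.0
bx [ 0.097 -0.995] by [0.995 0.097]
```

Call:
jog_arm(
  rows=[0.3,0,-3,0,0,0.004,0,0,0,-2.3,0,0,0.004,0,0,0,-0.9,0,0,0,0,0,0,0,0,0,0,0.75,0,0,0,0,0,0,0.75,0,0,0,0,0,0,0.75,0,0,0,0,0,0,0.75,-0.03,0.33,0,0,0,0,0.75,-0.03,0.33,0,0,0,0,0.75,-0.03,0.33,0,0,0,0,0.75,-0.03,0.33,0,0,0,0,0.75,-0.03,0.33,0,0,0,0,0.75,0,0,0,0,0,0,0.75,0,0,0,0,0,0,0.75],
)

```text
clock: 30.25
eef_pos: [495.9, 85.5, 12.3]
eef_rot: [-3.141, -0.001, 0.103]
wrist_force: [-1.5, 5.5, 3.5]
finger_gap: 31.7
finger_force: 31.5
```

```bash
python3 -c "
from h import *
track()"
```

```text
t 30.25 TCP [495.9  85.5  12.3] yaw 0.103 gap 31.7
wood 121.9x210.2 centre 659.4 -57.7 angle 5.53; block mid-lat 0.2 (board -1.3), block edge angles [-0.1 -0.1]
jaw 0 face x -0.3 tip y 20.2 pad centre y 0.2
jaw 1 face x 217.8 tip y 10.4 pad centre y -9.6
opening 224.5  clamp angle rel wood (deg, + = end jaw towards +by) -2.23  faces-> gaps: moving 3.5 end 11.0
bx [ 0.096 -0.995] by [0.995 0.096]
```

Call:
jog_arm(
  rows=[-0.1,0,0,0,0,0,0.75,-0.1,0,0,0,0,0,0.75,-0.1,0,0,0,0,0,0.75,0,0,0,0,0,0,0.75],
)

```text
clock: 30.63
eef_pos: [493.1, 84.5, 12.1]
eef_rot: [3.141, -0.001, 0.103]
wrist_force: [3.8, -1.3, 1.6]
finger_gap: 31.7
finger_force: 32.1
```

```bash
python3 -c "
from h import *
track()"
```

```text
t 30.63 TCP [493.1  84.5  12.1] yaw 0.103 gap 31.7
wood 121.8x210.3 centre 659.5 -57.7 angle 5.53; block mid-lat 0.2 (board -1.3), block edge angles [-0.2  0.1]
jaw 0 face x -3.4 tip y 17.8 pad centre y -2.2
jaw 1 face x 215.9 tip y 13.2 pad centre y -6.8
opening 225.9  clamp angle rel wood (deg, + = end jaw towards +by) -1.03  faces-> gaps: moving 6.6 end 9.1
bx [ 0.096 -0.995] by [0.995 0.096]
```

Call:
jog_arm(
  rows=[0.03,-0.32,0,0,0,0,0.2,0.03,-0.32,0,0,0,0,0.2,0.03,-0.32,0,0,0,0,0.2,0.03,-0.32,0,0,0,0,0.2,0.03,-0.32,0,0,0,0,0.2,0,0,0,0,0,0,0.2,0,0,0,0,0,0,0.2,0,0,0,0,0,0,0.2,0,0,0,0,0,0,0.75,0,0,0,0,0,0,0.75,-0.03,0.32,0,0,0,0,0.75,-0.03,0.32,0,0,0,0,0.75,-0.03,0.32,0,0,0,0,0.75,-0.03,0.32,0,0,0,0,0.75,-0.03,0.32,0,0,0,0,0.75,0,0,0,0,0,0,0.75,0,0,0,0,0,0,0.75],
)

```text
clock: 32.1
eef_pos: [492.7, 85.2, 11.9]
eef_rot: [-3.141, -0.0, 0.103]
wrist_force: [0.7, 2.1, -2.1]
finger_gap: 30.5
finger_force: 32.4
```

```bash
python3 -c "
from h import *
track()"
```

```text
t 32.10 TCP [492.7  85.2  11.9] yaw 0.103 gap 30.5
wood 122.2x210.0 centre 658.8 -55.5 angle 4.72; block mid-lat -0.2 (board -1.3), block edge angles [0.1 0.8]
jaw 0 face x -1.7 tip y 17.2 pad centre y -2.8
jaw 1 face x 210.4 tip y 19.5 pad centre y -0.5
opening 218.6  clamp angle rel wood (deg, + = end jaw towards +by) 0.54  faces-> gaps: moving 4.9 end 3.6
bx [ 0.082 -0.997] by [0.997 0.082]
```

Call:
jog_arm(
  rows=[0.03,-0.32,0,0,0,0,0.2,0.03,-0.32,0,0,0,0,0.2,0.03,-0.32,0,0,0,0,0.2,0.03,-0.32,0,0,0,0,0.2,0.03,-0.32,0,0,0,0,0.2,0,0,0,0,0,0,0.2,0,0,0,0,0,0,0.2,0,0,0,0,0,0,0.2],
)

```text
clock: 32.82
eef_pos: [494.4, 68.6, 12.1]
eef_rot: [3.142, -0.0, 0.103]
wrist_force: [0.5, 0.4, -0.3]
finger_gap: 74.7
finger_force: 0.0
```

```bash
python3 -c "
from h import *
track()"
```

```text
t 32.82 TCP [494.4  68.6  12.1] yaw 0.103 gap 74.7
wood 121.8x210.2 centre 658.6 -55.6 angle 4.65; block mid-lat -0.1 (board -1.3), block edge angles [0.2 0.7]
jaw 0 face x -1.7 tip y 18.9 pad centre y -1.1
jaw 1 face x 210.1 tip y 24.7 pad centre y 4.7
opening 218.2  clamp angle rel wood (deg, + = end jaw towards +by) 1.35  faces-> gaps: moving 4.9 end 3.3
bx [ 0.081 -0.997] by [0.997 0.081]
```

Call:
jog_arm(
  rows=[0,0,0,0,0,0,0.75,0,0,0,0,0,0,0.75,-0.03,0.32,0,0,0,0,0.75,-0.03,0.32,0,0,0,0,0.75,-0.03,0.32,0,0,0,0,0.75,-0.03,0.32,0,0,0,0,0.75,-0.03,0.32,0,0,0,0,0.75,0,0,0,0,0,0,0.75,0,0,0,0,0,0,0.75],
)

```text
clock: 33.62
eef_pos: [492.8, 85.0, 11.9]
eef_rot: [-3.141, -0.0, 0.103]
wrist_force: [-0.3, 0.5, -1.7]
finger_gap: 37.1
finger_force: 34.9
```

```bash
python3 -c "
from h import *
track()"
```

```text
t 33.62 TCP [492.8  85.   11.9] yaw 0.103 gap 37.1
wood 122.2x210.1 centre 657.4 -49.6 angle 4.54; block mid-lat -0.2 (board -1.2), block edge angles [0.1 0.4]
jaw 0 face x -0.7 tip y 19.7 pad centre y -0.3
jaw 1 face x 210.9 tip y 23.0 pad centre y 3.0
opening 218.1  clamp angle rel wood (deg, + = end jaw towards +by) 0.77  faces-> gaps: moving 3.9 end 4.1
bx [ 0.079 -0.997] by [0.997 0.079]
```

Call:
jog_arm(
  rows=[0,0,0,0,0,0,0.75,0,0,0,0,0,0,0.75,0,0,0,0,0,0,0.75,0,0,0,0,0,0,0.75],
  newtons=38,
)

```text
clock: 34.0
eef_pos: [492.6, 84.8, 11.9]
eef_rot: [-3.141, 0.0, 0.103]
wrist_force: [-3.0, 1.2, -1.5]
finger_gap: 36.7
finger_force: 37.5
```

```bash
python3 -c "
from h import *
track('pics/c8.png')"
```

```text
t 34.00 TCP [492.6  84.8  11.9] yaw 0.103 gap 36.7
wood 121.8x210.2 centre 657.6 -49.6 angle 4.50; block mid-lat -0.5 (board -1.3), block edge angles [0.2 0.5]
jaw 0 face x -0.7 tip y 19.3 pad centre y -0.7
jaw 1 face x 210.6 tip y 23.3 pad centre y 3.3
opening 217.8  clamp angle rel wood (deg, + = end jaw towards +by) 0.94  faces-> gaps: moving 3.9 end 3.8
bx [ 0.078 -0.997] by [0.997 0.078]
```

View pics/c8.png

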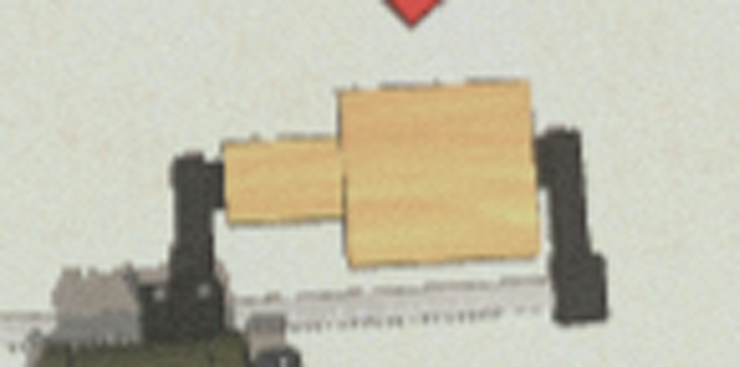

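Both pads bear on the wood: moving pad at (218,185) on the block, end pad at (540,160) on the board. The joint at (343,175) is closed, square and centred. The trigger has stalled in mid-stroke (gap 36.7 mm) under a 38 N grip, so I hand the job in.

```bash
python3 -c "
from cell import manip
print(manip.sign_off())"
```

```text
the job is handed in; nothing more can be done
None
```

The handle block is flush and square against the board, about 1 mm off the middle of its edge, and the clamp is tight at about 50 N on the jaws, worked out from the 38 N grip and well below bruising. The trigger is still squeezed, the job was handed in at 34 s, and the pad nudged the block askew partway through, so I re-squared it before the jaws closed.

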